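# Clamp the lower mould half, close the mould on its dowels and hold it shut

## Robot

A 6-joint arm with a two-finger parallel gripper is mounted at the origin on the work surface. World frame = base frame: x ahead of the robot, y to its left, z up, the work surface at z = 0. Lengths are in mm, angles in rad, forces in N, time in s.
With the tool pointing down it reaches from about 375 to 900 mm from the base axis. Payload 3.1 kg.
Tool frame: the origin (TCP) lies at the very end of the fingers, on their centre line; the grasp point (between the pads) lies 19 mm behind it (env.tcp_to_grasp is the z of the grasp point in the tool frame, in mm); z points along the fingers, y is the direction in which the jaws open and shut (so a half turn about z gives the same grasp; the last joint's range is limited). The gripper opens to 85 mm and grips with 20 to 120 N. Pads are 22 mm wide; open, the fingers measure 114 mm over their backs; the gripper's body (76 mm by 85 mm) begins 54 mm behind the grasp point. The pads swing forward as they close: fully open they stand 13 mm farther back than shut.
Start: joints at [-1.306, 0.527, 1.433, -0, 1.181, -0.178], TCP at [267.813, -564.688, 208.11] pointing down, gripper open.
Joint ranges: [-3.08, 3.08], [-0.75, 2.2], [0.22, 2.44], [-1.43, 4.57], [0, 2.65], [-2.85, 2.85]. Speed limits (rad/s): [2.79, 2.79, 3.14, 3.14, 3.14, 3.14].

## Interface

Orientations are given as a 3x3 rotation matrix whose columns are the frame's x, y, z axes.
In Python, from bench import get_state, viewer, env, nets gives the robot as it stands.
- The arm moves only by the tool servo_tool, never from a script. Its argument "steps" is a list of rows, each a list of 3 entries, a list of its own where there are three numbers: the gripper's target within -1 to 1 (fully open at 1, half-way at 0, shut at -1), then the shift along the tool's x, y, z in cm, then the turn about the tool's z in rad. A call has 1 to 5 rows; each row is the pose to reach, as a shift and turn from the pose commanded when the call began, along the tool's axes at that moment; what a row does not reach only later rows make up. A row lasts 1/8 s, in which the tool goes at most 62.5 mm and 10.7 degrees, less where a joint would pass 70% of its speed; a pose out of reach is approached as far as the arm can. A call with a gripper value outside its range is refused whole. The fingers move at their own pace and stop on an object; "squeeze" is the grip in N (left out, the last holds). Time passes only in rows, so rows that repeat a pose let the fingers close. It gives the time, the measured TCP pose, the force and the opening at its end, in the units of the state.
- get_state(): the state, without advancing time (a new reading comes with each control period).
- viewer.get_image(name): name is "scene" or "top"; returns the picture (400x640x3 uint8, red, green, blue); there is no depth.
- viewer.calibration(name): a dict with "K" (3x3 intrinsics, pixels), "pose" (4x4, takes a point from camera to world coordinates). Camera axes: x right, y down, z forward; pixel columns grow to the right and rows downward; lengths in mm; the calibration is good to about 2 mm. A picture is of the moment at which its call begins. calibration takes no time and is no camera call.
- env.finish_job(): hands the job in, once; it reports no verdict.
Trained networks look in the newest picture that a camera, given by its name, has taken for a name from the list of things; names that differ only in an ending like _2 or _b are one class to them, and where a whole thing is asked for, a point or a joint stands for the part that bears it (a point fixed in the world has none). Each returns a list of dicts, best first, with "conf" (0 to 1); they miss things now and then, are a little off and sometimes report something else, mostly with a low value. They report only what shows in the picture. A call takes as long as a camera call. They do not tell look-alikes from the thing itself.
- nets.masks_of(camera, name): "region" (400x640 bool, what is visible of it) and "rect" ([left, top, right, bottom] in pixels, round what is visible of it).
The state is a dict: "time_s": time; "joints": joint angles; "qd": joint speeds; "effort": joint torques, N m; "ee_pos": TCP position; "eef_rot": TCP orientation; "force": force on the tool from outside, world axes, zero at the start; "wrist_torque": the same for the moment, N m; "finger_gap": opening from 0.0 (shut) to 1.0 (fully open).
Only numpy, scipy, OpenCV 4.12 (cv2) and the standard library are available. Lean on these libraries where they do the work, as an engineer would, in place of code of your own. Each camera call takes 0.05 s, during which the arm holds its last target.

## Task

Press the sprung hinged clamp down until it clips onto the tab of the lower mould half and stays there, so that the half is fastened to its board. Only then pick up the long upper half (not the short one), fit it onto the two dowels, and press it down against the sprung core until the two halves meet flush all along; the program finishes while the robot is still pressing the pair shut. Leave the short upper half, the jar and the brush where they are.

Things in the scene. Friction and masses are not known exactly. Their poses are not given: they have to be found in the camera images.
- fixture: Fixed wooden base board, 265 x 215 x 12 mm. Origin: on the bench under the centre of the nest for the lower mould half; the board runs x = -90 to +175 mm, y = -107 to +107 mm in its frame. z up; x points from mould to clamp, away from the robot within about 20 degrees. Low stops (22 mm above the bench) bound the nest at -x and both y ends.
- clamp_hinge (a point): Axis of the clamp's hinge, 145 mm from the fixture's origin along its x, 30 mm above the bench; the axis runs along the fixture's y.
- clamp_pad (a point): Top of the clamp's steel arm (90 mm long, 30 mm wide, reaching from the hinge towards the mould, a sprung claw under its free end). At the start the arm is tilted up 29 degrees, its free end about 95 mm above the bench and 85 mm along the fixture's x. Shut, this point is 93 mm along the fixture's x, 58 mm above the bench.
- clamp (a joint): Clamp angle, rad: 0.5 = up (start), 0 = shut, stop at -0.1. Press it straight down with shut fingers 93 mm along the fixture's x, till the top there is about 54 mm above the bench (5 to 20 N): the claw gives way over the lip of the mould's tab and snaps under it, and the arm stays within 0.05 of 0 when let go. If it has not caught, the arm springs up.
- mould: Lower mould half, loose in the fixture's nest: dark brown block 90 (x) x 160 (y) x 25 mm, about 0.9 kg, on the 12 mm board, its top face 37 mm above the bench. Origin: centre of its underside, axes as the fixture's. A tab 46 mm wide with a rounded steel lip sticks out 30 mm at +x, 24 to 36 mm above the bench, for the claw.
- dowel_a (a point): Tip of the steel dowel at y = +62 mm, x = 0 on the lower half. Each dowel has 10 mm diameter and stands 22 mm above the top face: 10 mm straight, then a 12 mm taper to 3.6 mm diameter.
- dowel_b (a point): Tip of the other dowel, at y = -62 mm, x = 0.
- core (a joint): Sprung rubber core (58 x 78 mm) in the lower half: how far it is pressed down, m. At 0 (free) its top stands 6 mm above the half's top face; flush at 0.006. It takes 6 N to start, 10 N at flush, more than the upper half weighs, so the mould opens by itself if not pressed; push with 10 to 25 N.
- cover: Long upper mould half, the one that fits: dark brown plate 90 (x) x 160 (y) x 18 mm, about 0.34 kg, lying on the bench to the robot's left. Origin: centre of the plate's underside, z up. Two through holes, 11.6 mm diameter, at x = 0, y = +62 and -62 mm. Fits either way round. Closed, its origin lies 25 mm above the lower half's origin.
- cover_grip (a point): Grip point of the aluminium bar on the long upper half (22 mm wide along x, 80 mm long along y, rising 40 mm from the plate): 43 mm above the plate's underside, 15 mm below the bar's top.
- short_cover: Short upper half of another mould, to be left alone: 90 x 110 x 18 mm plate of the same material, grip bar 22 mm wide, 44 mm long, 40 mm high. Origin: centre of the underside. Lies near the long one, either nearer or farther.
- jar: Low jar, 64 mm diameter, 75 mm high. Origin: centre of its underside. Bystander.
- brush: Flat brush, 200 x 42 x 20 mm, lying along its x. Origin: under its middle. Bystander.
Not all that is in view belongs to the job. What is shaped like the mould but green or orange is not meant.

How it is judged (in metres and radians):
On the way, in this order (a step that is already met when the one before it is completed fails the run):
1. the clamp is clipped onto the tab of the lower half (value of joint clamp between -0.08 and 0.08 rad and horizontal distance between mould and fixture below 0.006 m), for 0.2 s.
2. the long upper half is on the dowels and pressed flush (horizontal distance between cover and mould below 0.004 m and angle between the y axis of cover and the y axis of mould, either way round below 0.05 rad and angle between the z axis of cover and the z axis of mould, either way round below 0.04 rad and z of cover in the frame of mould between 0.0225 and 0.0268 m and angle between cover's own z axis and vertical below 0.05 rad and value of joint core above 0.0042 m), for 0.3 s.
At the end, for the whole second after the job is handed in: Clamp clipped on the tab (within 0.08 rad), lower half in its nest (6 mm); long upper half on both dowels (4 mm, 0.05 rad), flush (gap under 1.8 mm), over 8 N between the halves, the robot still pressing, at rest; short half, jar and brush within 30 mm of their places (all of step 1 and all of step 2 and contact force between any of the fingers, the arm and cover above 3 N and contact force between cover and mould above 8 N and linear speed of cover below 0.01 m/s and distance of each of short_cover, jar, brush from where it was at the start of the episode below 0.03 m); the arm keeps its last pose, push and grip.
It fails at once if the upper half is brought onto the dowels before the clamp is clipped on (value of joint clamp above 0.12 rad and horizontal distance between cover and mould below 0.03 m and z of cover in the frame of mould below 0.045 m).
It fails at once if the short upper half, the jar or the brush is shifted (distance of any of short_cover, jar, brush from where it was at the start of the episode above 0.03 m).
It also fails if it takes over 54 s, if anything falls off the work surface, if the arm or the gripper's body presses on something with over 40 N, if the wrist force passes 120 N, or if a joint passes its speed limit or range.

## Working session

There is one attempt and no reset: what is moved stays moved. The work goes in short steps, Python scripts to look and compute and a tool call to move; the robot and the scene stay as the last step left them, time stands still between calls to the robot, and variables do not carry over. Pictures are saved under pics/ and viewed, and the job is handed in when it is done.

Besides the shell and the picture viewer there is one more tool, called after "Call:" as name(argument=value, ...), one argument or row to a line, values as JSON. servo_tool: Moves the arm, as the interface text tells. Its arguments: {"type":"object","properties":{"steps":{"type":"array","items":{"type":"array"}},"squeeze":{"type":"number"}},"required":["steps"]}

```bash
ls; mkdir -p pics; python3 - <<'E'
from bench import get_state, viewer, env, nets
import cv2
s=get_state();print(s['time_s'],s['ee_pos'],s['eef_rot'],s['force'],s['finger_gap'],env.tcp_to_grasp)
for n in ['scene','top']:
    cv2.imwrite(f'pics/{n}0.png',viewer.get_image(n)[:,:,::-1]); c=viewer.calibration(n);print(c['K'],c['pose'])
print(get_state()['time_s'])
E
```

```text
pics
0.0 [ 267.6148652  -563.95957445  207.12909487] [[ 9.03582757e-01  4.28413243e-01 -5.43022099e-04]
 [ 4.28413388e-01 -9.03580391e-01  2.10864433e-03]
 [ 4.12707037e-04 -2.13797260e-03 -9.99997629e-01]] [0.49970548 0.34912806 0.07267092] 0.9998081472819801 -18.700000000000003
[[435.17948774   0.         317.37032716]
 [  0.         435.17948774 204.55849344]
 [  0.           0.           1.        ]] [[-3.43970867e-01  6.50740473e-01 -6.76920143e-01  1.26996388e+03]
 [ 9.38750453e-01  2.22372667e-01 -2.63245102e-01  3.10030993e+02]
 [-2.07757045e-02 -7.26007737e-01 -6.87372633e-01  8.41301337e+02]
 [ 0.00000000e+00  0.00000000e+00  0.00000000e+00  1.00000000e+00]]
[[398.46892213   0.         325.48168868]
 [  0.         398.46892213 202.10166701]
 [  0.           0.           1.        ]] [[ 2.67868855e-02 -9.94904538e-01  9.71978514e-02  4.27185473e+02]
 [-9.99496078e-01 -2.49995346e-02  1.95604797e-02 -1.43171050e+01]
 [-1.70309090e-02 -9.76728356e-02 -9.95072844e-01  9.38604300e+02]
 [ 0.00000000e+00  0.00000000e+00  0.00000000e+00  1.00000000e+00]]
0.1
```

View pics/scene0.png

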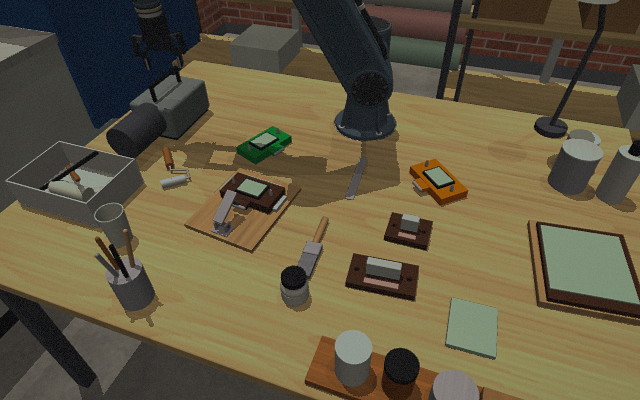

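View pics/top0.png

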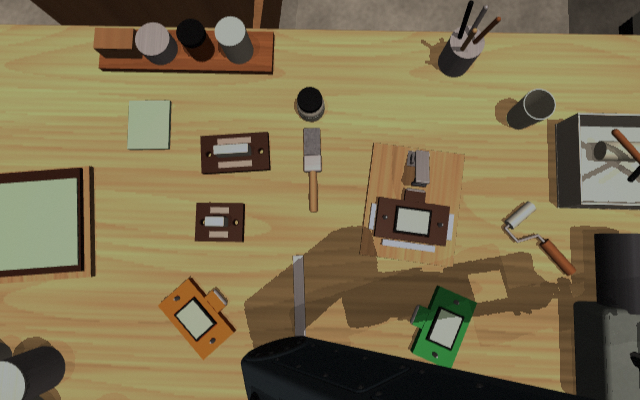

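The fixture with the brown mould is at top (412,205), with the clamp at (418,168). The long upper half is at top (235,152) and the short one at (219,222). The green one (444,325) and the orange one (196,320) are look-alikes. I'll get masks and enlarged crops.

```bash
python3 - <<'E'
from bench import get_state, viewer, env, nets
import cv2, numpy as np, pickle
out={}
for n in ['top','scene']:
    im=viewer.get_image(n); out[n]=im
    for t in ['fixture','mould','cover','clamp_pad','dowel_a']+(['jar','brush'] if n=='top' else []):
        r=nets.masks_of(n,t); out[n,t]=r
        for q in r[:4]: print(n,t,round(q['conf'],2),np.round(q['rect']),q['region'].sum())
pickle.dump(out,open('m0.pkl','wb'))
t=out['top'][:,:,::-1]
a=cv2.resize(t[110:260,170:300],None,fx=3,fy=3,interpolation=cv2.INTER_CUBIC)
b=cv2.resize(t[130:280,345:475],None,fx=3,fy=3,interpolation=cv2.INTER_CUBIC)
cv2.imwrite('pics/crop1.png',np.hstack([a,b]))
print(get_state()['time_s'])
E
```

```text
top fixture 0.57 [358. 142. 464. 268.] 7472
top mould 0.85 [412. 291. 476. 368.] 3453
top mould 0.69 [158. 279. 239. 356.] 3373
top cover 0.57 [202. 132. 268. 172.] 2627
top cover 0.51 [356. 142. 465. 266.] 7626
top clamp_pad 0.88 [411. 150. 431. 190.] 544
top dowel_a 0.95 [158. 280. 233. 358.] 3269
top dowel_a 0.81 [373. 186. 448. 245.] 3182
top dowel_a 0.78 [410. 285. 475. 369.] 3488
top jar 0.9 [298.  86. 327. 122.] 772
top jar 0.4 [371. 187. 449. 246.] 3169
top brush 0.81 [302. 128. 320. 215.] 1126
scene fixture 0.72 [180. 165. 301. 254.] 3892
scene mould 0.79 [222. 172. 287. 211.] 1541
scene mould 0.72 [407. 159. 468. 208.] 1582
scene mould 0.69 [236. 127. 294. 165.] 1291
scene cover 0.56 [346. 256. 421. 300.] 2391
scene clamp_pad 0.83 [213. 187. 240. 227.] 513
scene dowel_a 0.96 [239. 127. 291. 166.] 1185
scene dowel_a 0.92 [216. 174. 283. 212.] 1518
scene dowel_a 0.72 [408. 159. 469. 209.] 1603
0.8
```

View pics/crop1.png

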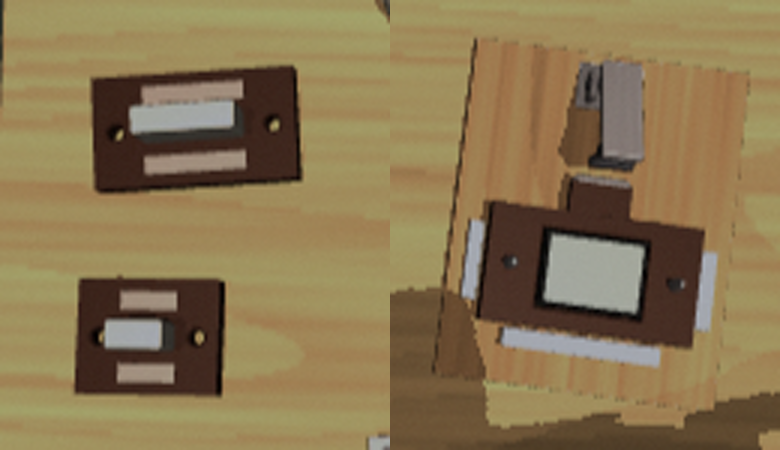

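Candidates for the upper half are top (235,152), about 67 px long, and top (219,222), about 48 px long. The first matches 160 mm and has the long bar, so it is the cover. Next I'll fit poses to the silhouettes in both cameras.

```bash
cat > h.py <<'E'
import numpy as np, cv2
from scipy.optimize import minimize, least_squares
def cams():
    from bench import viewer
    return {n:viewer.calibration(n) for n in ['top','scene']}
def proj(c,P):
    T=np.linalg.inv(c['pose']); q=(T[:3,:3]@np.atleast_2d(P).T).T+T[:3,3]
    u=(c['K']@q.T).T; return u[:,:2]/u[:,2:]
def ray(c,uv,z):
    d=c['pose'][:3,:3]@np.linalg.inv(c['K'])@np.array([uv[0],uv[1],1.]); o=c['pose'][:3,3]
    return o+d*(z-o[2])/d[2]
def W(p,L):
    x,y,a=p; R=np.array([[np.cos(a),-np.sin(a)],[np.sin(a),np.cos(a)]])
    L=np.atleast_2d(np.array(L,float)); o=L.copy(); o[:,:2]=L[:,:2]@R.T+[x,y]; return o
def box(x0,x1,y0,y1,z0,z1): return [(x,y,z) for x in(x0,x1) for y in (y0,y1) for z in (z0,z1)]
COVER=[box(-45,45,-80,80,0,18),box(-11,11,-40,40,18,58)]
MOULD=[box(-45,45,-80,80,12,37),box(45,75,-23,23,24,36)]
def sil(c,p,boxes,S=4,roi=None):
    l,t,r,b=roi; m=np.zeros(((b-t)*S,(r-l)*S),np.uint8)
    for B in boxes:
        uv=proj(c,W(p,B)); h=cv2.convexHull((((uv+.5-[l,t])*S-.5)*16).astype(np.int32))
        cv2.fillConvexPoly(m,h,255,shift=4)
    return cv2.resize(m,(r-l,b-t),interpolation=cv2.INTER_AREA)/255.
def fit(C,masks,boxes,p0,names,dz=0):
    rois={}
    for n in names:
        ys,xs=np.nonzero(masks[n]); rois[n]=(xs.min()-15,ys.min()-15,xs.max()+16,ys.max()+16)
    def f(p):
        p=[p[0],p[1],p[2]/100]; e=0
        for n in names:
            l,t,r,b=rois[n]; e+=np.abs(sil(C[n],p,boxes,roi=rois[n])-masks[n][t:b,l:r]).sum()/masks[n].sum()
        return e
    best=None
    p=[p0[0],p0[1],p0[2]*100]
    for k in range(3):
        s=np.array([[0,0,0],[8,0,0],[0,8,0],[0,0,6]])/(k+1)
        r=minimize(f,p,method='Nelder-Mead',options=dict(initial_simplex=np.array(p)+s,xatol=.05,fatol=1e-5)); p=r.x
    return np.array([p[0],p[1],p[2]/100]),r.fun
E
cat > fit0.py <<'E'
import pickle,numpy as np
from h import *
C=cams();o=pickle.load(open('m0.pkl','rb'))
cv={n:o[n,'cover'][0]['region'] for n in C}; mo={n:o[n,'dowel_a'][1]['region'] for n in C}
T=C['top']
c0=ray(T,(235,152),18);m0=ray(T,(412,221),37);print(c0,m0)
def brown(im,reg):
    d=cv2.dilate(reg.astype(np.uint8),np.ones((7,7)))
    hull=np.zeros_like(d)
    i=im.astype(int); b=(d>0)&(i.sum(2)<235)&(i[:,:,0]>i[:,:,2]*1.25)
    b=cv2.morphologyEx(b.astype(np.uint8),cv2.MORPH_CLOSE,np.ones((3,3)))
    n,l,s,_=cv2.connectedComponentsWithStats(b); k=1+np.argmax(s[1:,4]); b=(l==k).astype(np.uint8)
    cs,_=cv2.findContours(b,cv2.RETR_EXTERNAL,cv2.CHAIN_APPROX_NONE); cv2.drawContours(b,cs,-1,1,-1); return b>0
for nm,mk,B,p0 in (('cover',cv,COVER,[c0[0],c0[1],.06]),('mould',mo,MOULD,[m0[0],m0[1],-.13])):
    for names in (['top'],['scene'],['top','scene']):
        print(nm,names,'net',*[np.round(v,3) for v in fit(C,mk,B,p0,names)])
        bk={n:brown(o[n],mk[n]) for n in names}
        print('   brown',*[np.round(v,3) for v in fit(C,bk,B,p0,names)],[b.sum() for b in bk.values()])
vis=o['top'][:,:,::-1].copy()
E
python3 fit0.py
```

```text
[630.51458721 220.47177417  18.        ] [ 477.34979354 -192.80675024   37.        ]
cover ['top'] net [6.29580e+02 2.22594e+02 9.00000e-02] 0.033
   brown [6.30143e+02 2.21996e+02 9.20000e-02] 0.024 [np.int64(2650)]
cover ['scene'] net [6.29772e+02 2.20460e+02 7.40000e-02] 0.036
   brown [6.32228e+02 2.20656e+02 8.30000e-02] 0.357 [np.int64(1885)]
cover ['top', 'scene'] net [6.29624e+02 2.21779e+02 8.10000e-02] 0.081
   brown [6.31179e+02 2.21066e+02 8.60000e-02] 0.401 [np.int64(2650), np.int64(1885)]
mould ['top'] net [ 4.76491e+02 -1.92475e+02 -1.13000e-01] 0.026
   brown [ 4.77361e+02 -1.91553e+02 -1.06000e-01] 0.057 [np.int64(3199)]
mould ['scene'] net [ 4.74137e+02 -1.97123e+02 -1.00000e-01] 0.152
   brown [ 4.77423e+02 -1.94129e+02 -1.12000e-01] 0.219 [np.int64(1587)]
mould ['top', 'scene'] net [ 4.76140e+02 -1.93152e+02 -1.08000e-01] 0.203
   brown [ 4.77320e+02 -1.92116e+02 -1.08000e-01] 0.282 [np.int64(3199), np.int64(1587)]
```

```bash
cat > ov.py <<'E'
import pickle,numpy as np,sys
from h import *
C=cams()
def overlay(im,c,items,l,t,r,b,S):
    v=cv2.resize(im[t:b,l:r,::-1],None,fx=S,fy=S,interpolation=cv2.INTER_CUBIC)
    for p,boxes,pts in items:
        for B in boxes:
            uv=((proj(c,W(p,B))+.5-[l,t])*S-.5)
            for i in range(8):
                for j in range(i+1,8):
                    if sum(B[i][k]!=B[j][k] for k in range(3))==1: cv2.line(v,tuple(int(q) for q in uv[i]),tuple(int(q) for q in uv[j]),(0,255,0),1,cv2.LINE_AA)
        for P in pts:
            q=(proj(c,W(p,P))[0]+.5-[l,t])*S-.5; cv2.circle(v,tuple(int(x) for x in q),3,(0,0,255),1,cv2.LINE_AA)
    return v
E
python3 - <<'E'
from ov import *
o=pickle.load(open('m0.pkl','rb'))
cp=(630,221.8,.085);mp=(477,-192.4,-.108)
dm=[(0,62,59),(0,-62,59),(93,0,87),(145,0,30)];dc=[(0,62,18),(0,-62,18)]
FX=box(-90,175,-107,107,0,12)
a=overlay(o['top'],C['top'],[(cp,COVER,dc)],190,110,280,190,4)
b=overlay(o['top'],C['top'],[(mp,MOULD+[FX],dm)],355,135,475,275,4)
v=np.zeros((560,840,3),np.uint8);v[:320,:360]=a;v[:,360:]=b
cv2.imwrite('pics/ov1.png',cv2.resize(v,(795,530)))
a=overlay(o['scene'],C['scene'],[(cp,COVER,dc)],335,245,435,310,4)
b=overlay(o['scene'],C['scene'],[(mp,MOULD+[FX],dm)],178,160,308,265,4)
v=np.zeros((420,920,3),np.uint8);v[:260,:400]=a;v[:,400:]=b
cv2.imwrite('pics/ov2.png',cv2.resize(v,(798,364)))
E
```

```text
(no output)
```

View pics/ov1.png

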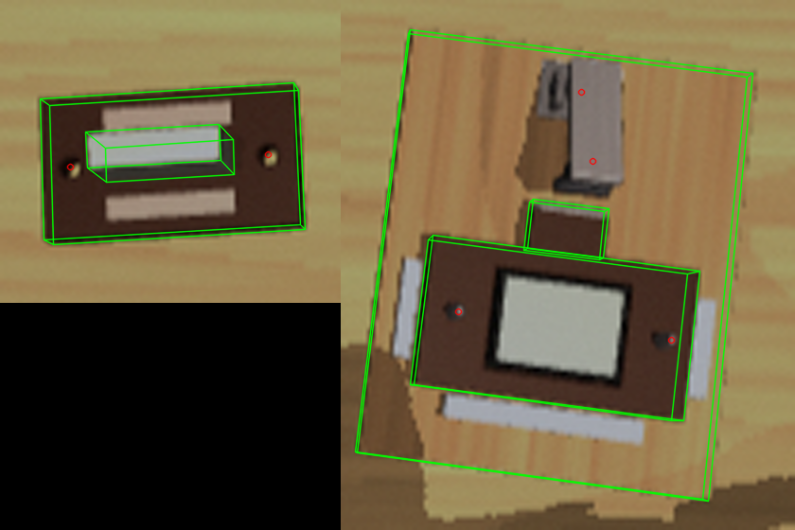

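View pics/ov2.png

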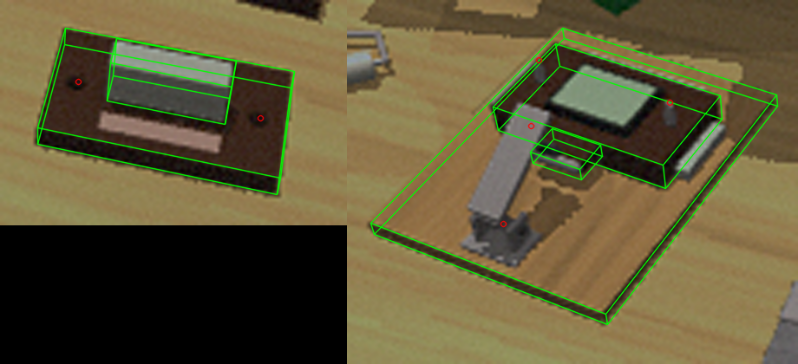

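The overlays sit tightly on the edges in both cameras, board and hinge included. That gives mould (477,-192.4,-0.108) and cover (630,221.8,0.085). I'll move over the clamp pad (569.5,-202.4) with shut fingers, turning the tool to suit the later grasp.

Call:
servo_tool(
  steps=[
    [-1,[42.8,-19.75,0],-1.213],
    [-1,[42.8,-19.75,0],-1.213],
    [-1,[42.8,-19.75,0],-1.213],
    [-1,[42.8,-19.75,0],-1.213],
    [-1,[42.8,-19.75,0],-1.213],
  ],
  squeeze=60,
)

```text
time_s: 1.42
ee_pos: [469.3, -323.4, 208.4]
eef_rot: [[0.184, 0.983, 0.001], [0.983, -0.184, -0.001], [-0.001, 0.001, -1.0]]
force: [0.2, -0.6, -0.4]
finger_gap: 0.001
```

```bash
cat > d.py <<'E'
import sys,numpy as np
from bench import get_state
def go(x,y,z=None,toolx=None):
    s=get_state();p=np.array(s['ee_pos']);R=np.array(s['eef_rot'])
    z=p[2] if z is None else z
    yaw=np.arctan2(R[1,0],R[0,0])
    print('t',round(s['time_s'],2),'ee',p.round(1),'F',np.round(s['force'],1),'gap',round(s['finger_gap'],3),'yawx',yaw.round(3),'tilt',R[2].round(3))
    print('shift cm',(R.T@(np.array([x,y,z])-p)/10).round(2),'turn',None if toolx is None else round(yaw-toolx,3))
a=[float(v) for v in sys.argv[1:]]
go(*a)
E
python3 d.py 569.5 -202.4 115 1.656
```

```text
t 1.43 ee [ 469.3 -323.4  208.4] F [ 0.2 -0.6 -0.4] gap 0.001 yawx 1.386 tilt [-0.001  0.001 -1.   ]
shift cm [13.74  7.62  9.34] turn -0.27
```

Call:
servo_tool(
  steps=[
    [-1,[13.7,7.6,0],-0.27],
    [-1,[13.7,7.6,0],-0.27],
    [-1,[13.7,7.6,3],-0.27],
    [-1,[13.7,7.6,9.3],-0.27],
    [-1,[13.7,7.6,9.3],-0.27],
  ],
)

```text
time_s: 2.05
ee_pos: [564.9, -201.8, 110.3]
eef_rot: [[-0.08, 0.997, -0.011], [0.997, 0.081, 0.006], [0.007, -0.011, -1.0]]
force: [-0.6, 0.0, 0.7]
finger_gap: -0.001
```

```bash
python3 d.py 569.5 -202.4 80 1.656; python3 - <<'E'
from ov import *
from bench import viewer
ims={n:viewer.get_image(n) for n in C}
mp=(477,-192.4,-.108)
a=overlay(ims['top'],C['top'],[(mp,[],[(93,0,58)])],355,135,475,275,3)
b=overlay(ims['scene'],C['scene'],[(mp,[],[(93,0,58)])],178,130,308,265,3)
v=np.zeros((420,760,3),np.uint8);v[:a.shape[0],:a.shape[1]]=a;v[:b.shape[0],365:365+b.shape[1]]=b
cv2.imwrite('pics/c1.png',v)
E
```

```text
t 2.05 ee [ 564.9 -201.8  110.3] F [-0.6  0.   0.7] gap -0.001 yawx 1.651 tilt [ 0.007 -0.011 -1.   ]
shift cm [-0.11  0.49  3.02] turn -0.005
```

View pics/c1.png

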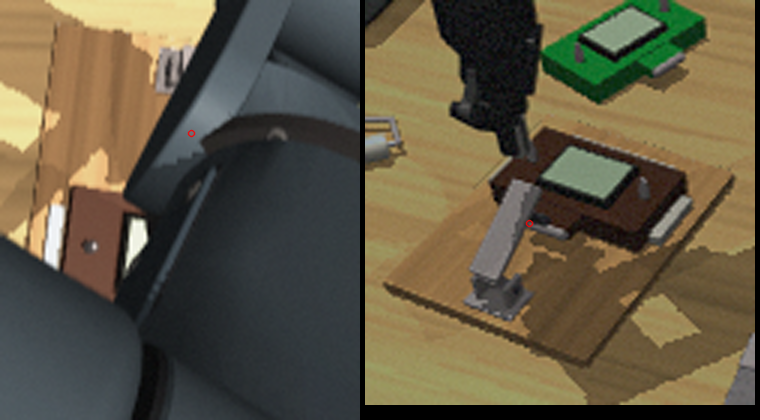

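Call:
servo_tool(
  steps=[
    [-1,[0,0.0,0],0],
    [-1,[0,0.0,0],0],
  ],
)

```text
time_s: 2.4
ee_pos: [569.8, -206.0, 117.7]
eef_rot: [[-0.079, 0.997, 0.004], [0.997, 0.079, -0.002], [-0.003, 0.004, -1.0]]
force: [-0.3, 0.3, -0.2]
finger_gap: -0.0
```

```bash
python3 d.py 569.5 -202.4 80 1.656; python3 - <<'E'
from ov import *
from bench import viewer,get_state
ims={n:viewer.get_image(n) for n in C}
e=get_state()['ee_pos']
b=overlay(ims['scene'],C['scene'],[((0,0,0),[],[tuple(e)])],178,130,308,265,4)
cv2.imwrite('pics/c2.png',b)
E
```

```text
t 2.4 ee [ 569.8 -206.   117.7] F [-0.3  0.3 -0.2] gap -0.0 yawx 1.649 tilt [-0.003  0.004 -1.   ]
shift cm [ 0.37 -0.02  3.77] turn -0.007
```

View pics/c2.png

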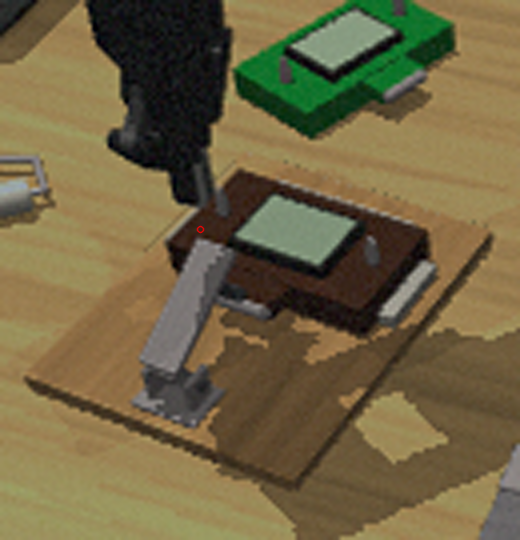

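```bash
python3 - <<'E'
from ov import *
from bench import viewer,get_state
im=viewer.get_image('scene')
e=get_state()['ee_pos'];print(e)
im=(255*(im/255.)**.45).astype(np.uint8)
b=overlay(im,C['scene'],[((0,0,0),[],[tuple(e),(e[0],e[1],e[2]+19)])],195,140,255,205,9)
cv2.imwrite('pics/c3.png',b)
E
```

```text
[ 569.12460803 -205.25901424  116.51699754]
```

View pics/c3.png

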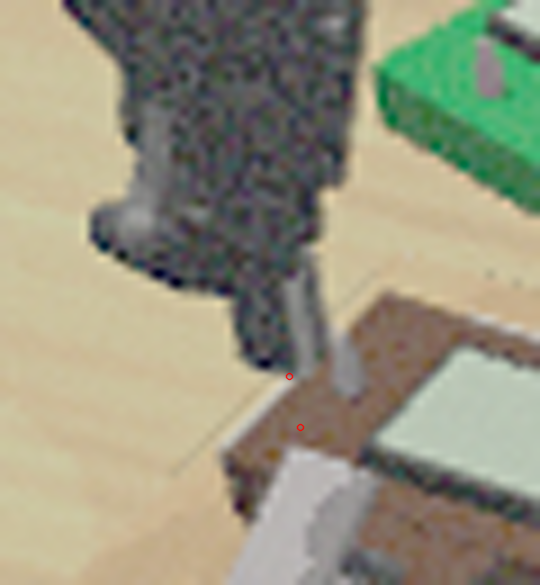

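The finger tips seem about 15 mm short of the projected TCP. I'll settle this by contact, so I'm descending in small steps.

Call:
servo_tool(
  steps=[
    [-1,[0.3,0.0,1],0],
    [-1,[0.3,0.0,1.5],0],
    [-1,[0.3,0,2],0],
    [-1,[0.3,0,2.0],0],
  ],
)

```text
time_s: 3.05
ee_pos: [568.0, -201.4, 94.3]
eef_rot: [[-0.079, 0.997, -0.001], [0.997, 0.079, 0.001], [0.001, -0.001, -1.0]]
force: [-0.1, -0.2, 0.5]
finger_gap: -0.001
```

```bash
cat > look.py <<'E'
from ov import *
from bench import viewer,get_state
im=viewer.get_image('scene')
e=get_state()['ee_pos'];print(e,get_state()['force'])
im=(255*(im/255.)**.45).astype(np.uint8)
l,t,r,b=[int(v) for v in sys.argv[2:6]]
b=overlay(im,C['scene'],[((0,0,0),[],[tuple(e),(e[0],e[1],e[2]+19)])],l,t,r,b,int(sys.argv[6]))
cv2.imwrite('pics/%s.png'%sys.argv[1],b)
E
python3 look.py c4 185 140 265 225 6; python3 d.py 569.5 -202.4 80 1.656
```

```text
[ 568.27329216 -201.60456008   94.64207586] [-0.49102236  0.90020666 -0.16112804]
t 3.1 ee [ 568.3 -201.6   94.6] F [-0.5  0.9 -0.2] gap -0.001 yawx 1.65 tilt [ 0.    -0.001 -1.   ]
shift cm [-0.09  0.12  1.46] turn -0.006
```

View pics/c4.png

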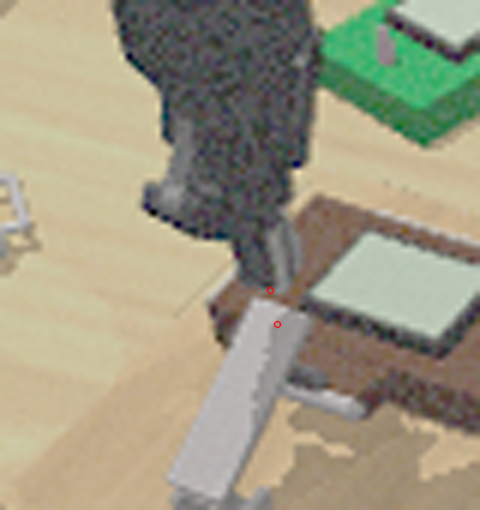

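```bash
python3 - <<'E'
from ov import *
im=cv2.imread('pics/scene0.png')[:,:,::-1]
im=(255*(im/255.)**.45).astype(np.uint8)
e=np.array([267.7,-564.4,207.7])
pts=[tuple(e),tuple(e+[0,0,13]),tuple(e+[0,0,32])]
y=np.array([.428,-.9036,0])
pts+=[tuple(e+y*42.5+[0,0,13]),tuple(e-y*42.5+[0,0,13])]
b=overlay(im,C['scene'],[((0,0,0),[],pts)],110,20,220,120,6)
cv2.imwrite('pics/c5.png',b)
E
```

```text
(no output)
```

View pics/c5.png

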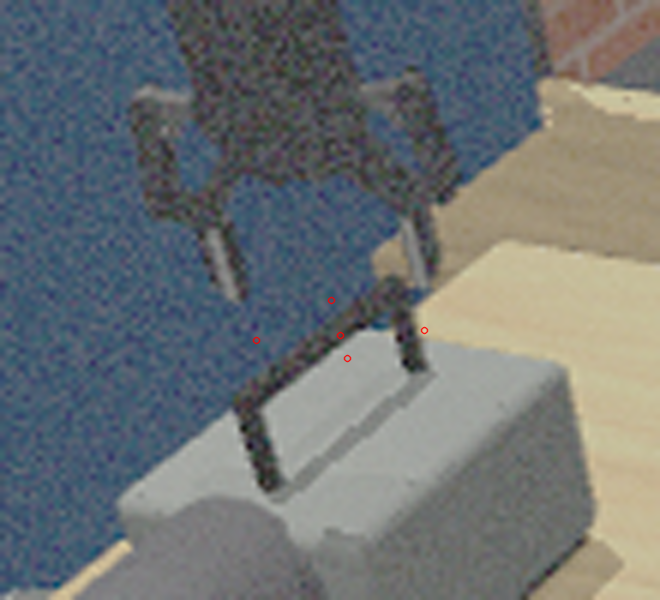

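```bash
python3 - <<'E'
from ov import *
im=cv2.imread('pics/scene0.png')[:,:,::-1]
im=(255*(im/255.)**.6).astype(np.uint8)
b=overlay(im,C['scene'],[((0,0,0),[],[(0,0,0),(70,0,0),(-70,0,0),(0,70,0),(0,-70,0)])],310,60,430,160,4)
im=cv2.imread('pics/top0.png')[:,:,::-1]
im=(255*(im/255.)**.45).astype(np.uint8)
e=np.array([267.7,-564.4,207.7])
print(proj(C['top'],e), proj(C['scene'],(0,0,0)))
y=np.array([.428,-.9036,0])
pts=[tuple(e),tuple(e+y*42.5+[0,0,13]),tuple(e-y*42.5+[0,0,13])]
a=overlay(im,C['top'],[((0,0,0),[],pts)],540,200,640,360,3)
v=np.zeros((480,800,3),np.uint8);v[:400,:480]=b;v[:480,490:790]=a
cv2.imwrite('pics/c6.png',v)
E
```

```text
[[642.63596096 340.6845554 ]] [[364.12753548 123.06273088]]
```

View pics/c6.png

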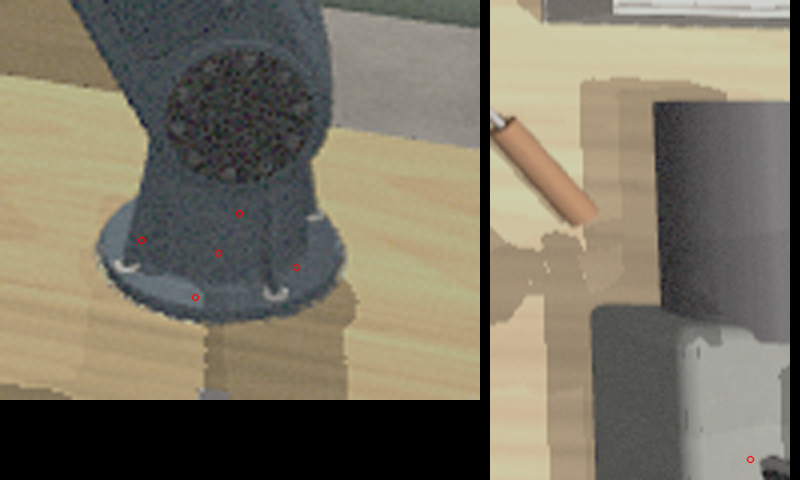

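Call:
servo_tool(
  steps=[
    [-1,[-0.1,0.1,0.5],0],
    [-1,[-0.1,0.1,1],0],
    [-1,[-0.1,0.1,1.5],0],
    [-1,[-0.1,0.1,1.5],0],
  ],
)

```text
time_s: 3.6
ee_pos: [569.1, -202.4, 79.5]
eef_rot: [[-0.079, 0.997, -0.001], [0.997, 0.079, 0.001], [0.001, -0.001, -1.0]]
force: [-0.1, 0.2, -0.1]
finger_gap: -0.006
```

```bash
python3 look.py c7 185 140 265 225 6; python3 d.py 569.5 -202.4 80 1.656
```

```text
[ 569.34118051 -202.49076506   79.80455364] [ 0.18748564 -0.8950995  -0.61917687]
t 3.65 ee [ 569.3 -202.5   79.8] F [ 0.2 -0.9 -0.6] gap -0.001 yawx 1.65 tilt [ 0. -0. -1.]
shift cm [ 0.01  0.02 -0.02] turn -0.006
```

View pics/c7.png

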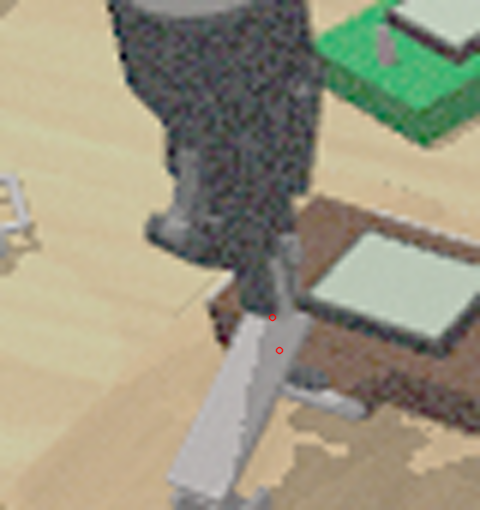

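Call:
servo_tool(
  steps=[
    [-1,[0,0,0.4],0],
    [-1,[0,0,0.8],0],
    [-1,[0,0,1.2],0],
    [-1,[0,0,1.2],0],
  ],
)

```text
time_s: 4.15
ee_pos: [569.4, -202.6, 67.8]
eef_rot: [[-0.079, 0.997, -0.0], [0.997, 0.079, 0.0], [0.0, -0.0, -1.0]]
force: [0.6, -0.4, 1.3]
finger_gap: 0.001
```

```bash
python3 look.py c8 185 140 265 225 6; python3 d.py 569.5 -202.4 80 1.656
```

```text
[ 569.57057006 -202.63917971   67.94917305] [ 0.25437819  0.55357441 -0.10204018]
t 4.2 ee [ 569.6 -202.6   67.9] F [ 0.3  0.6 -0.1] gap -0.004 yawx 1.65 tilt [ 0.  0. -1.]
shift cm [ 0.02 -0.01 -1.21] turn -0.006
```

View pics/c8.png

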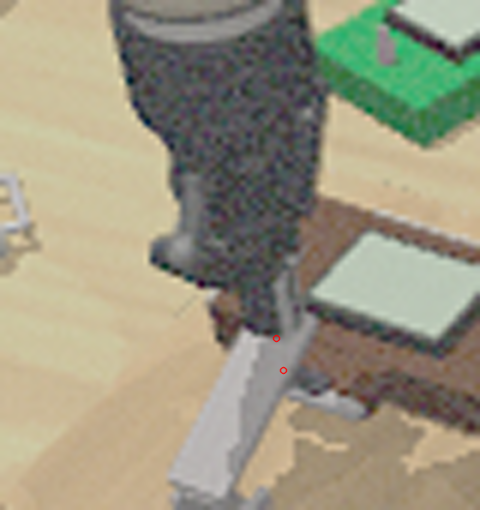

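The arm began moving at TCP z of about 78, so the real finger ends are about 17 mm above the reported TCP. I'll keep pressing and judge by force and picture.

Call:
servo_tool(
  steps=[
    [-1,[0,0,0.5],0],
    [-1,[0,0,1.0],0],
    [-1,[0,0,1.5],0],
    [-1,[0,0,1.5],0],
  ],
)

```text
time_s: 4.7
ee_pos: [569.3, -202.5, 52.5]
eef_rot: [[-0.079, 0.997, -0.001], [0.997, 0.079, 0.0], [0.0, -0.001, -1.0]]
force: [1.1, 0.2, 0.9]
finger_gap: -0.0
```

```bash
python3 look.py c9 185 140 265 225 6; python3 d.py 569.5 -202.4 80 1.656
```

```text
[ 569.51230608 -202.56624316   52.81386291] [-0.22824832 -0.07664588  0.42009641]
t 4.75 ee [ 569.5 -202.6   52.8] F [-0.2 -0.1  0.4] gap -0.001 yawx 1.65 tilt [ 0. -0. -1.]
shift cm [ 0.02 -0.   -2.72] turn -0.006
```

View pics/c9.png

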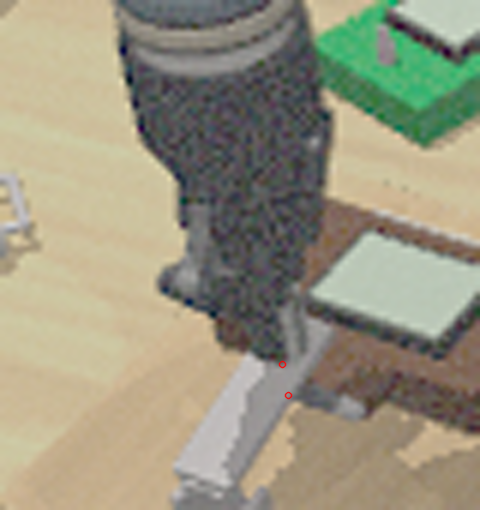

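Call:
servo_tool(
  steps=[
    [-1,[0,0,0.5],0],
    [-1,[0,0,1.0],0],
    [-1,[0,0,1.2],0],
    [-1,[0,0,1.3],0],
    [-1,[0,0,1.4],0],
  ],
)

```text
time_s: 5.38
ee_pos: [569.3, -202.5, 39.1]
eef_rot: [[-0.079, 0.997, -0.0], [0.997, 0.079, 0.0], [0.0, -0.0, -1.0]]
force: [-1.7, 0.2, 2.7]
finger_gap: -0.002
```

```bash
python3 look.py c10 185 140 265 225 6; python3 d.py 569.5 -202.4 80 1.656
```

```text
[ 569.22920848 -202.46758752   38.92784123] [-3.07306498  1.10367983  3.24582968]
t 5.42 ee [ 569.2 -202.5   38.9] F [-3.1  1.1  3.2] gap -0.001 yawx 1.65 tilt [ 0.    -0.001 -1.   ]
shift cm [ 0.01  0.03 -4.11] turn -0.006
```

View pics/c10.png

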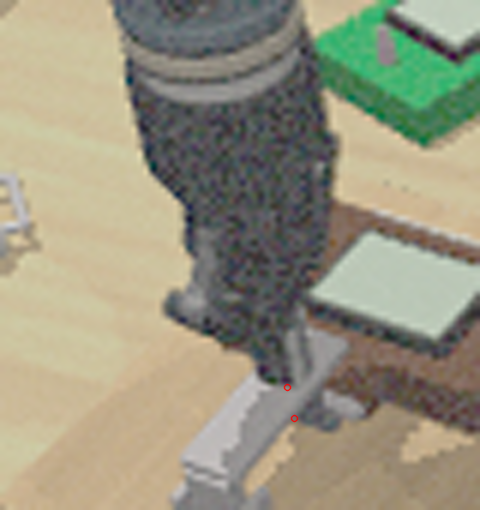

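Force is starting to rise (3 N), so the claw has reached the lip. I'll push on in small steps.

Call:
servo_tool(
  steps=[
    [-1,[0,0,0.1],0],
    [-1,[0,0,0.2],0],
    [-1,[0,0,0.3],0],
    [-1,[0,0,0.3],0],
  ],
)

```text
time_s: 5.92
ee_pos: [569.9, -202.7, 35.8]
eef_rot: [[-0.079, 0.997, 0.001], [0.997, 0.079, -0.0], [-0.0, 0.001, -1.0]]
force: [0.4, -0.6, -0.6]
finger_gap: -0.0
```

Call:
servo_tool(
  steps=[
    [-1,[0,0,0.1],0],
    [-1,[0,0,0.2],0],
    [-1,[0,0,0.2],0],
  ],
)

```text
time_s: 6.3
ee_pos: [569.3, -202.6, 34.1]
eef_rot: [[-0.079, 0.997, -0.0], [0.997, 0.079, -0.0], [0.0, -0.0, -1.0]]
force: [-1.9, -0.1, 1.6]
finger_gap: -0.0
```

```bash
python3 look.py c11 185 140 265 225 6; python3 d.py 569.5 -202.4 80 1.656
```

```text
[ 569.26159512 -202.62955578   34.14075915] [-1.39309061  0.06737179  2.46701924]
t 6.35 ee [ 569.3 -202.6   34.1] F [-1.4  0.1  2.5] gap 0.003 yawx 1.65 tilt [ 0. -0. -1.]
shift cm [ 0.02  0.02 -4.59] turn -0.006
```

View pics/c11.png

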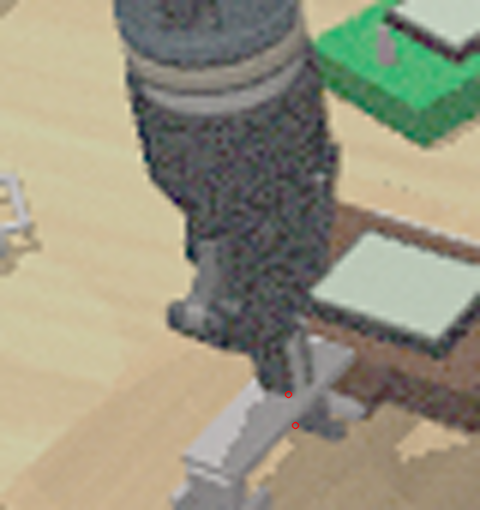

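Call:
servo_tool(
  steps=[
    [-1,[0,0,0.1],0],
    [-1,[0,0,0.2],0],
    [-1,[0,0,0.2],0],
  ],
)

```text
time_s: 6.72
ee_pos: [569.2, -202.4, 32.0]
eef_rot: [[-0.079, 0.997, -0.001], [0.997, 0.079, 0.0], [0.0, -0.001, -1.0]]
force: [-1.6, 0.1, 3.2]
finger_gap: -0.001
```

Call:
servo_tool(
  steps=[
    [-1,[0,0,0.1],0],
    [-1,[0,0,0.2],0],
    [-1,[0,0,0.2],0],
  ],
)

```text
time_s: 7.1
ee_pos: [569.3, -202.4, 30.1]
eef_rot: [[-0.079, 0.997, -0.001], [0.997, 0.079, 0.0], [0.0, -0.0, -1.0]]
force: [-3.2, -0.2, 4.0]
finger_gap: -0.002
```

Call:
servo_tool(
  steps=[
    [-1,[0,0,0.1],0],
    [-1,[0,0,0.2],0],
    [-1,[0,0,0.2],0],
  ],
)

```text
time_s: 7.48
ee_pos: [569.2, -202.5, 29.5]
eef_rot: [[-0.08, 0.997, -0.0], [0.997, 0.08, 0.0], [0.0, -0.0, -1.0]]
force: [-6.4, 1.0, 12.8]
finger_gap: -0.003
```

```bash
python3 look.py c12 185 140 265 225 6; python3 d.py 569.5 -202.4 80 1.656
```

```text
[ 569.20238054 -202.44155032   29.53351561] [-5.80580357  1.03586543 13.04909482]
t 7.53 ee [ 569.2 -202.4   29.5] F [-5.8  1.  13. ] gap -0.004 yawx 1.651 tilt [ 0. -0. -1.]
shift cm [ 0.    0.03 -5.05] turn -0.005
```

View pics/c12.png

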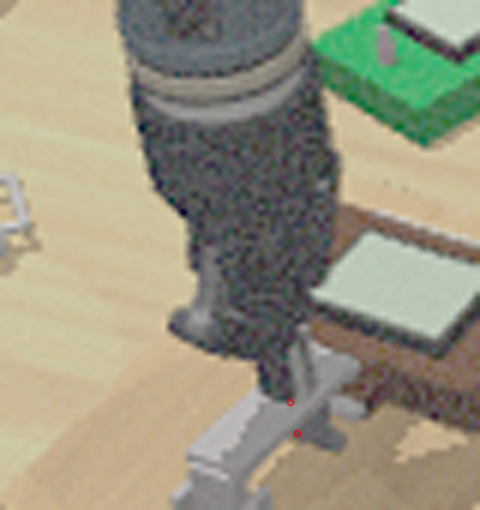

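Call:
servo_tool(
  steps=[
    [-1,[0,0,0.1],0],
    [-1,[0,0,0.1],0],
  ],
)

```text
time_s: 7.78
ee_pos: [569.2, -202.4, 29.3]
eef_rot: [[-0.08, 0.997, -0.0], [0.997, 0.08, -0.0], [-0.0, -0.0, -1.0]]
force: [-8.2, 1.8, 16.9]
finger_gap: -0.0
```

Contact is stiff now (17 N over about 0.2 mm), so this is probably the stop. I'll lift and see whether the arm stays.

Call:
servo_tool(
  steps=[
    [-1,[0,0,-1],0],
    [-1,[0,0,-3],0],
    [-1,[0,0,-5],0],
    [-1,[0,0,-5],0],
  ],
)

```text
time_s: 8.28
ee_pos: [571.7, -203.6, 78.5]
eef_rot: [[-0.079, 0.997, 0.005], [0.997, 0.079, -0.002], [-0.003, 0.005, -1.0]]
force: [0.2, 0.2, 0.4]
finger_gap: -0.002
```

```bash
python3 look.py c13 185 140 265 225 6; python3 d.py 569.5 -202.4 80 1.656
```

```text
[ 570.65842133 -203.01441492   77.40866769] [-0.11797183  0.76251532  1.07624276]
t 8.32 ee [ 570.7 -203.    77.4] F [-0.1  0.8  1.1] gap 0.001 yawx 1.65 tilt [-0.001  0.003 -1.   ]
shift cm [ 0.07 -0.11 -0.26] turn -0.006
```

View pics/c13.png

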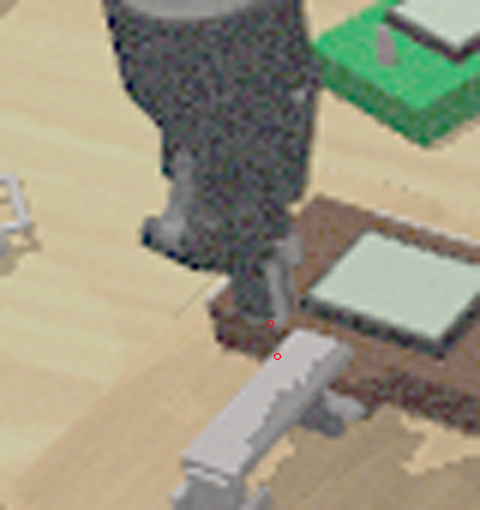

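The clamp stays down after release. Now I'll move above the long half with partly closed fingers.

Call:
servo_tool(
  steps=[
    [-0.1,[0,0,-4],0],
    [-0.1,[42,9.3,-4],0],
    [-0.1,[42,9.3,-4],0],
    [-0.1,[42,9.3,-4],0],
    [-0.1,[42,9.3,-4],0],
  ],
)

```text
time_s: 8.95
ee_pos: [603.9, 47.0, 115.8]
eef_rot: [[-0.079, 0.997, -0.001], [0.997, 0.079, 0.0], [0.0, -0.001, -1.0]]
force: [0.5, -0.9, -0.3]
finger_gap: 0.451
```

Call:
servo_tool(
  steps=[
    [-0.1,[17,3.7,0],0],
    [-0.1,[17,3.7,0],0],
    [-0.1,[17,3.7,0],0],
    [-0.1,[17,3.7,0],0],
  ],
)

```text
time_s: 9.45
ee_pos: [626.9, 221.5, 115.5]
eef_rot: [[-0.085, 0.996, -0.0], [0.996, 0.085, 0.001], [0.001, -0.0, -1.0]]
force: [0.4, -0.2, -0.7]
finger_gap: 0.451
```

```bash
python3 d.py 630 221.8 45 1.656; python3 - <<'E'
from ov import *
from bench import viewer
ims={n:viewer.get_image(n) for n in C}
mp=(477,-192.4,-.108)
dm=[(0,62,59),(0,-62,59)]
ARM=box(55,145,-15,15,50,58)
a=overlay(ims['top'],C['top'],[(mp,MOULD+[ARM],dm)],355,135,475,275,3)
b=overlay(ims['scene'],C['scene'],[(mp,MOULD+[ARM],dm)],178,160,308,265,3)
v=np.zeros((420,760,3),np.uint8);v[:a.shape[0],:a.shape[1]]=a;v[:b.shape[0],365:365+b.shape[1]]=b
cv2.imwrite('pics/e1.png',v)
cv2.imwrite('pics/e2.png',overlay(ims['scene'],C['scene'],[],320,180,450,310,4))
E
```

```text
t 9.45 ee [626.9 221.5 115.5] F [ 0.4 -0.2 -0.7] gap 0.451 yawx 1.656 tilt [ 0.001 -0.    -1.   ]
shift cm [-0.    0.31  7.05] turn -0.0
```

View pics/e1.png

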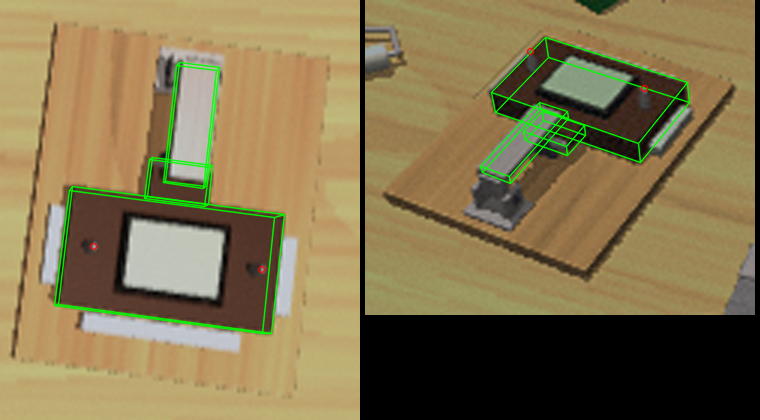

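View pics/e2.png

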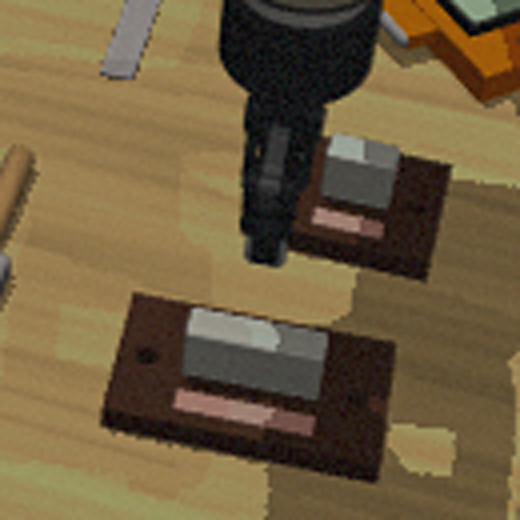

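The clamp arm overlay at angle 0 matches both views, and the mould is still in its nest. I'm descending over the long half's bar.

Call:
servo_tool(
  steps=[
    [-0.1,[0,0.3,3],0],
    [-0.1,[0,0.3,6],0],
    [-0.1,[0,0.3,6.5],0],
    [-0.1,[0,0.3,6.5],0],
  ],
)

```text
time_s: 10.05
ee_pos: [630.5, 216.4, 52.0]
eef_rot: [[-0.078, 0.997, -0.001], [0.997, 0.078, -0.0], [-0.0, -0.001, -1.0]]
force: [-0.0, -0.0, 0.9]
finger_gap: 0.453
```

```bash
python3 d.py 630 221.8 15 1.656; python3 look.py e3 325 190 445 310 5
```

```text
t 10.05 ee [630.5 216.4  52. ] F [-0.  -0.   0.9] gap 0.453 yawx 1.649 tilt [-0.    -0.001 -1.   ]
shift cm [ 0.54 -0.01  3.7 ] turn -0.007
[631.17072477 216.8041256   52.87839386] [0.03478618 0.20317711 0.11739137]
```

View pics/e3.png

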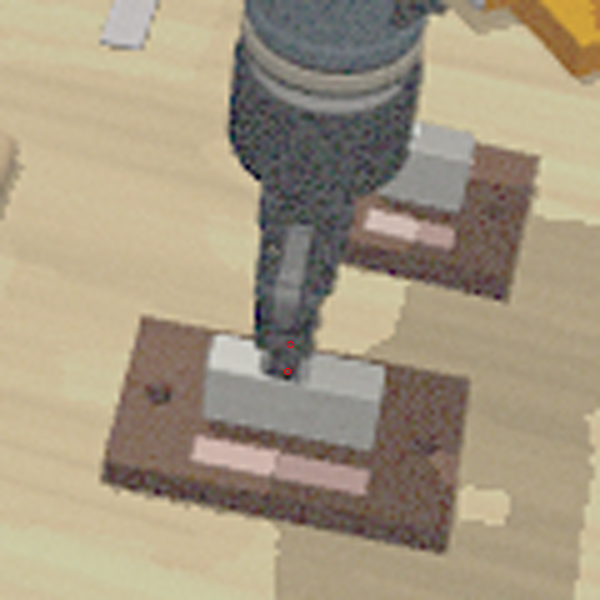

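Call:
servo_tool(
  steps=[
    [-0.1,[0.5,0,0],0],
    [-0.1,[0.5,0,1.5],0],
    [-0.1,[0.5,0,3],0],
    [-0.1,[0.5,0,3.5],0],
    [-0.1,[0.5,0,3.5],0],
  ],
)

```text
time_s: 10.72
ee_pos: [629.3, 222.5, 16.0]
eef_rot: [[-0.079, 0.997, -0.002], [0.997, 0.079, -0.0], [-0.0, -0.002, -1.0]]
force: [-0.9, -0.7, 0.4]
finger_gap: 0.447
```

```bash
python3 d.py 630 221.8 8 1.656; python3 look.py e4 325 190 445 310 5
```

```text
t 10.72 ee [629.3 222.5  16. ] F [-0.9 -0.7  0.4] gap 0.447 yawx 1.65 tilt [-0.    -0.002 -1.   ]
shift cm [-0.08  0.07  0.8 ] turn -0.006
[629.83332701 222.59702625  16.6187263 ] [0.46658508 0.33624891 0.83936135]
```

View pics/e4.png

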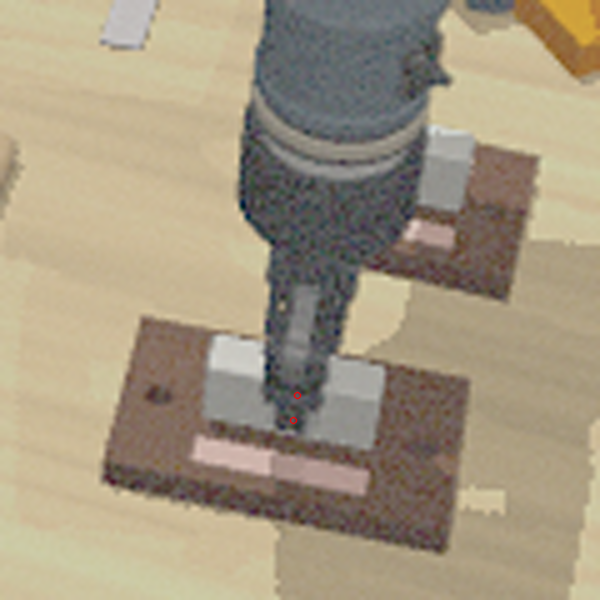

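Call:
servo_tool(
  steps=[
    [-0.1,[0,0,0.4],0],
    [-0.1,[0,0,0.8],0],
    [-0.1,[0,0,0.8],0],
  ],
)

```text
time_s: 11.15
ee_pos: [629.7, 222.6, 8.8]
eef_rot: [[-0.079, 0.997, -0.001], [0.997, 0.079, -0.0], [-0.0, -0.001, -1.0]]
force: [0.4, 0.1, 0.5]
finger_gap: 0.446
```

Call:
servo_tool(
  steps=[
    [-1,[0,0,0],0],
    [-1,[0,0,0],0],
    [-1,[0,0,0],0],
    [-1,[0,0,0],0],
  ],
  squeeze=100,
)

```text
time_s: 11.65
ee_pos: [630.3, 222.7, 9.5]
eef_rot: [[-0.08, 0.997, 0.001], [0.997, 0.08, 0.0], [0.0, 0.001, -1.0]]
force: [1.0, 0.1, 2.3]
finger_gap: 0.236
```

```bash
python3 d.py 630 221.8 8 1.656; python3 look.py e5 325 190 445 310 5
```

```text
t 11.65 ee [630.3 222.7   9.5] F [1.  0.1 2.3] gap 0.236 yawx 1.65 tilt [ 0.     0.001 -1.   ]
shift cm [-0.09 -0.04  0.15] turn -0.006
[630.30081972 222.70319892   9.5020352 ] [-0.02704276  0.71153837  2.17075363]
```

View pics/e5.png

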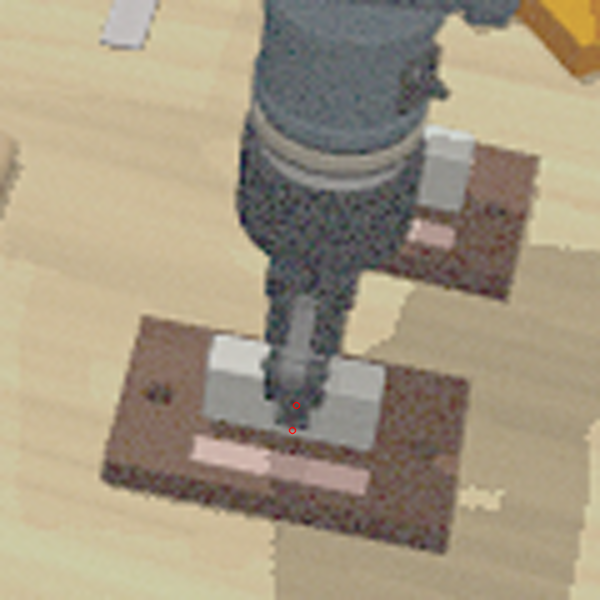

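Gripped (gap about 20 mm on the 22 mm bar). Lifting.

Call:
servo_tool(
  steps=[
    [-1,[0,0,-1],0],
    [-1,[0,0,-4],0],
    [-1,[0,0,-8],0],
    [-1,[0,0,-12],0],
    [-1,[0,0,-12],0],
  ],
)

```text
time_s: 12.32
ee_pos: [632.4, 223.2, 132.7]
eef_rot: [[-0.079, 0.997, 0.007], [0.997, 0.079, 0.001], [0.001, 0.008, -1.0]]
force: [0.1, -0.2, -2.7]
finger_gap: 0.237
```

```bash
python3 d.py 477 -192.4 130 1.463; python3 look.py e6 305 130 455 280 4
```

```text
t 12.32 ee [632.4 223.2 132.7] F [ 0.1 -0.2 -2.7] gap 0.237 yawx 1.65 tilt [ 0.001  0.008 -1.   ]
shift cm [-40.19 -18.79   0.09] turn 0.187
[630.35779965 222.73221978 130.11486505] [ 0.41161166 -0.50459577 -4.39415136]
```

View pics/e6.png

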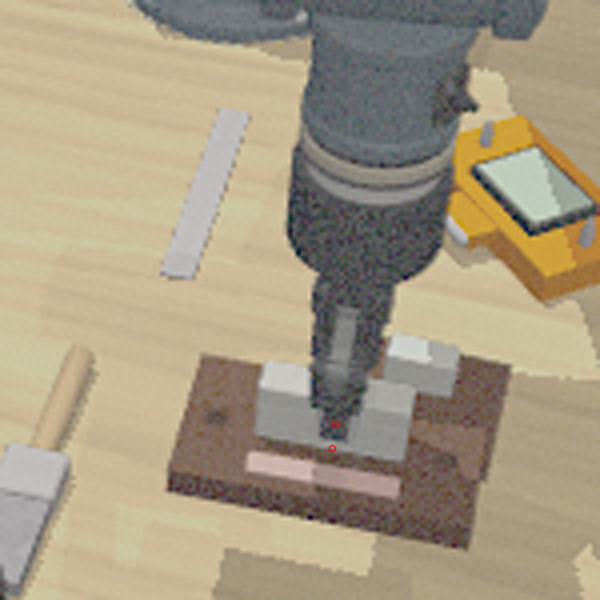

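Level and held, with the underside at TCP z − 9.5. Carrying it over to the mould.

Call:
servo_tool(
  steps=[
    [-1,[-5,-2.3,0],0.02],
    [-1,[-10.5,-4.85,0],0.05],
    [-1,[-16,-7.4,0],0.08],
    [-1,[-22,-10.2,0],0.11],
    [-1,[-27,-12.5,0],0.14],
  ],
)

```text
time_s: 13.0
ee_pos: [524.0, -57.6, 126.9]
eef_rot: [[0.061, 0.998, -0.005], [0.998, -0.061, 0.001], [0.001, -0.005, -1.0]]
force: [0.8, 0.6, -3.3]
finger_gap: 0.238
```

```bash
python3 d.py 477.1 -191.5 130 1.463
```

```text
t 13.0 ee [524.  -57.6 126.9] F [ 0.8  0.6 -3.3] gap 0.238 yawx 1.509 tilt [ 0.001 -0.005 -1.   ]
shift cm [-13.65  -3.86  -0.3 ] turn 0.046
```

Call:
servo_tool(
  steps=[
    [-1,[-5,-1.4,0],0.02],
    [-1,[-10,-2.8,0],0.046],
    [-1,[-13.6,-3.9,0],0.046],
    [-1,[-13.6,-3.9,0],0.046],
    [-1,[-13.6,-3.9,0],0.046],
  ],
)

```text
time_s: 13.62
ee_pos: [478.4, -188.7, 127.7]
eef_rot: [[0.107, 0.994, -0.003], [0.994, -0.107, 0.003], [0.002, -0.003, -1.0]]
force: [-0.5, -0.2, -3.5]
finger_gap: 0.236
```

Call:
servo_tool(
  steps=[
    [-1,[0,0,1.5],0],
    [-1,[0,0,3],0],
    [-1,[0,0,3],0],
    [-1,[0,0,3],0],
  ],
)

```text
time_s: 14.12
ee_pos: [479.7, -189.5, 98.8]
eef_rot: [[0.106, 0.994, -0.0], [0.994, -0.106, 0.0], [0.0, -0.0, -1.0]]
force: [0.9, -0.2, -2.9]
finger_gap: 0.236
```

```bash
python3 d.py 477.1 -191.5 75 1.463; python3 - <<'E'
from ov import *
from bench import viewer,get_state
ims={n:viewer.get_image(n) for n in C}
s=get_state();e=s['ee_pos'];print(e);R=s['eef_rot'];a=np.arctan2(R[1,0],R[0,0])-np.pi/2
z0=e[2]-9.5
mp=(477,-192.4,-.108)
CC=[box(-45,45,-80,80,z0,z0+18),box(-11,11,-40,40,z0+18,z0+58)]
cp=(e[0]-.1,e[1]-.9,a)
v=[]
for n,r in (('top',(355,135,475,275)),('scene',(178,100,308,240))):
    im=(255*(ims[n]/255.)**.5).astype(np.uint8)
    v.append(overlay(im,C[n],[(cp,CC,[(0,62,z0+18),(0,-62,z0+18)]),(mp,MOULD[:1],[(0,62,59),(0,-62,59)])],*r,3))
h=max(q.shape[0] for q in v)
v=[cv2.copyMakeBorder(q,0,h-q.shape[0],0,5,cv2.BORDER_CONSTANT) for q in v]
cv2.imwrite('pics/f1.png',np.hstack(v))
E
```

```text
t 14.12 ee [ 479.7 -189.5   98.8] F [ 0.9 -0.2 -2.9] gap 0.236 yawx 1.465 tilt [ 0. -0. -1.]
shift cm [-0.23 -0.24  2.38] turn 0.002
[ 480.06177618 -189.9219454    99.38497467]
```

View pics/f1.png

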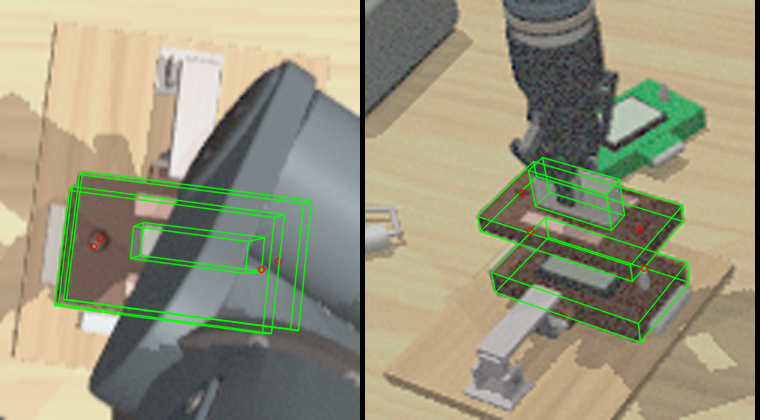

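Call:
servo_tool(
  steps=[
    [-1,[-0.2,-0.28,1],0],
    [-1,[-0.2,-0.28,2],0],
    [-1,[-0.2,-0.28,2.2],0],
    [-1,[-0.2,-0.28,2.2],0],
    [-1,[-0.2,-0.28,2.2],0],
  ],
)

```text
time_s: 14.85
ee_pos: [476.9, -191.7, 77.2]
eef_rot: [[0.106, 0.994, 0.0], [0.994, -0.106, -0.0], [-0.0, 0.0, -1.0]]
force: [-0.2, 0.2, -3.2]
finger_gap: 0.242
```

```bash
python3 d.py 477.1 -191.5 75 1.463; cat > f.py <<'E'
from ov import *
from bench import viewer,get_state
ims={n:viewer.get_image(n) for n in C}
s=get_state();e=s['ee_pos'];print(e,s['force']);R=s['eef_rot'];a=np.arctan2(R[1,0],R[0,0])-np.pi/2
z0=e[2]-9.5
mp=(477,-192.4,-.108)
CC=[box(-45,45,-80,80,z0,z0+18),box(-11,11,-40,40,z0+18,z0+58)]
cp=(e[0]-.1,e[1]-.9,a)
im=(255*(ims['scene']/255.)**.5).astype(np.uint8)
v=overlay(im,C['scene'],[(cp,CC,[(0,62,z0+18),(0,-62,z0+18)])] if len(sys.argv)>2 else [],205,130,300,220,8)
cv2.imwrite('pics/%s.png'%sys.argv[1],v[:600])
im=(255*(ims['top']/255.)**.5).astype(np.uint8)
v=overlay(im,C['top'],[(cp,CC,[(0,62,z0+18),(0,-62,z0+18)]),(mp,[],[(0,62,37)])] if len(sys.argv)>2 else [],365,180,440,255,8)
cv2.imwrite('pics/%st.png'%sys.argv[1],v)
E
python3 f.py f2 1
```

```text
t 14.85 ee [ 476.9 -191.7   77.2] F [-0.2  0.2 -3.2] gap 0.242 yawx 1.464 tilt [-0.  0. -1.]
shift cm [0.02 0.02 0.22] turn 0.001
[ 476.8909714  -191.66392584   77.34731022] [-0.56992653 -0.70250206 -2.52516045]
```

View pics/f2.png

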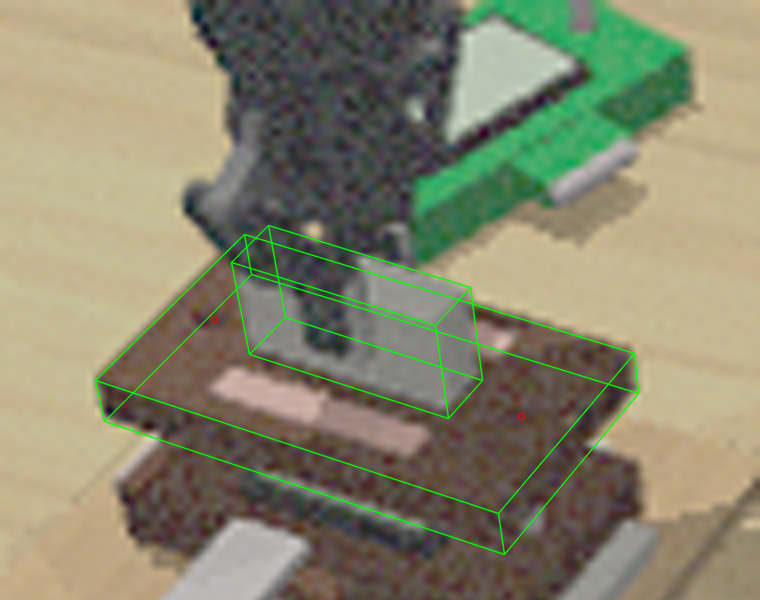

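View pics/f2t.png

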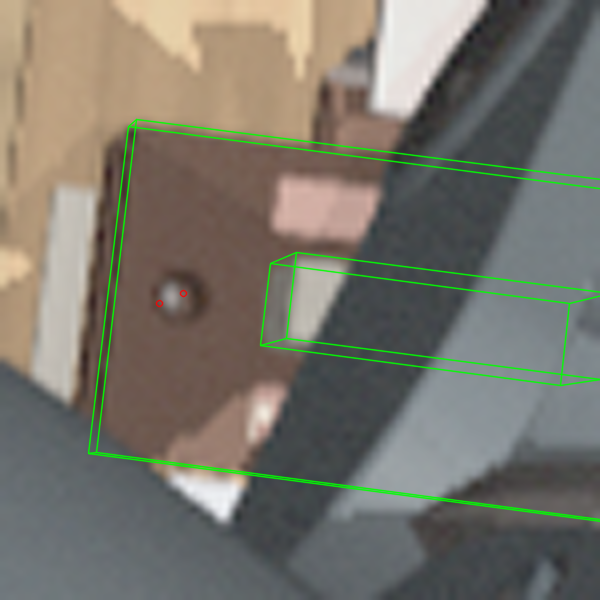

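Overlay and picture agree. The dowel tip shows through the hole at top crop (172,297), with the hole centred at (183,297), which is where it should be allowing for parallax. Lowering onto the taper.

Call:
servo_tool(
  steps=[
    [-1,[0.02,0.02,0.5],0],
    [-1,[0.02,0.02,1],0],
    [-1,[0.02,0.02,1.2],0],
    [-1,[0.02,0.02,1.2],0],
  ],
)

```text
time_s: 15.45
ee_pos: [476.7, -191.2, 64.8]
eef_rot: [[0.106, 0.994, -0.001], [0.994, -0.106, 0.0], [0.0, -0.001, -1.0]]
force: [-0.2, 0.8, -2.5]
finger_gap: 0.237
```

```bash
python3 d.py 477.1 -191.5 75 1.463;python3 f.py f3 1
```

```text
t 15.45 ee [ 476.7 -191.2   64.8] F [-0.2  0.8 -2.5] gap 0.237 yawx 1.464 tilt [ 0.    -0.001 -1.   ]
shift cm [-0.02  0.04 -1.02] turn 0.001
[ 476.89471115 -191.37118924   65.07034565] [ 0.63759654 -0.79570246 -3.43938322]
```

View pics/f3t.png

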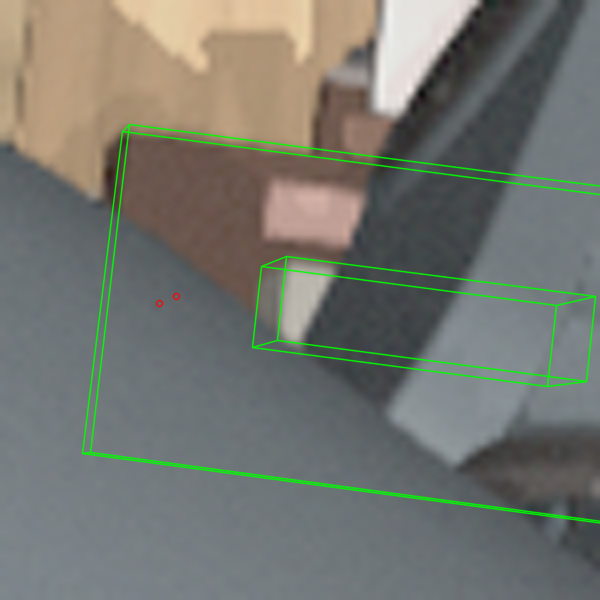

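View pics/f3.png

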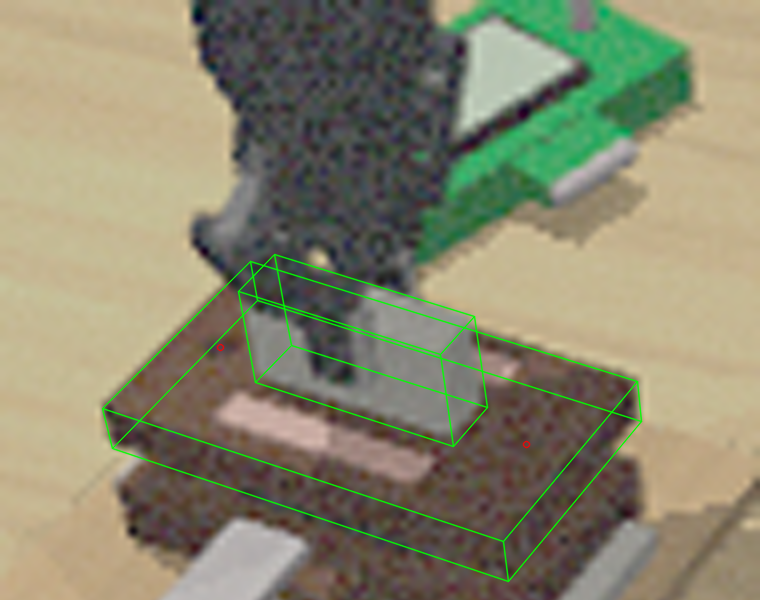

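Call:
servo_tool(
  steps=[
    [-1,[0,0,0.3],0],
    [-1,[0,0,0.5],0],
    [-1,[0,0,0.5],0],
  ],
)

```text
time_s: 15.92
ee_pos: [477.0, -191.4, 60.0]
eef_rot: [[0.106, 0.994, 0.0], [0.994, -0.106, -0.0], [-0.0, 0.0, -1.0]]
force: [0.0, 0.1, -3.5]
finger_gap: 0.242
```

Call:
servo_tool(
  steps=[
    [-1,[0,0,0.2],0],
    [-1,[0,0,0.4],0],
    [-1,[0,0,0.4],0],
  ],
)

```text
time_s: 16.3
ee_pos: [477.6, -191.8, 56.1]
eef_rot: [[0.107, 0.994, 0.001], [0.994, -0.107, -0.001], [-0.001, 0.002, -1.0]]
force: [1.8, -0.6, -3.2]
finger_gap: 0.239
```

Call:
servo_tool(
  steps=[
    [-1,[-0.01,0.05,0.2],0],
    [-1,[-0.01,0.05,0.4],0],
    [-1,[-0.01,0.05,0.4],0],
  ],
)

```text
time_s: 16.68
ee_pos: [477.8, -191.8, 52.4]
eef_rot: [[0.106, 0.994, 0.001], [0.994, -0.106, -0.001], [-0.0, 0.001, -1.0]]
force: [1.2, -1.2, 0.7]
finger_gap: 0.235
```

Call:
servo_tool(
  steps=[
    [-1,[0,0,0.2],0],
    [-1,[0,0,0.3],0],
    [-1,[0,0,0.4],0],
    [-1,[0,0,0.4],0],
  ],
)

```text
time_s: 17.18
ee_pos: [477.9, -191.9, 48.6]
eef_rot: [[0.107, 0.994, 0.001], [0.994, -0.107, -0.001], [-0.001, 0.001, -1.0]]
force: [0.7, -1.1, 5.6]
finger_gap: 0.237
```

Call:
servo_tool(
  steps=[
    [-1,[0,0,0.1],0],
    [-1,[0,0,0.2],0],
    [-1,[0,0,0.2],0],
  ],
)

```text
time_s: 17.55
ee_pos: [477.9, -191.9, 46.7]
eef_rot: [[0.107, 0.994, 0.001], [0.994, -0.107, -0.001], [-0.001, 0.001, -1.0]]
force: [1.2, -0.1, 6.4]
finger_gap: 0.238
```

Call:
servo_tool(
  steps=[
    [-1,[0,0,0.1],0],
    [-1,[0,0,0.15],0],
    [-1,[0,0,0.15],0],
  ],
)

```text
time_s: 17.92
ee_pos: [477.9, -191.8, 46.4]
eef_rot: [[0.106, 0.994, 0.002], [0.994, -0.106, -0.001], [-0.001, 0.002, -1.0]]
force: [-0.3, -0.3, 16.8]
finger_gap: 0.234
```

Flush as predicted: TCP z 46.4 with a stiff force of 17 N. I'll hold and check in both cameras.

Call:
servo_tool(
  steps=[
    [-1,[0,0,0.02],0],
    [-1,[0,0,0.02],0],
    [-1,[0,0,0.02],0],
    [-1,[0,0,0.02],0],
  ],
)

```text
time_s: 18.42
ee_pos: [477.9, -191.9, 46.4]
eef_rot: [[0.106, 0.994, 0.002], [0.994, -0.106, -0.001], [-0.001, 0.002, -1.0]]
force: [-1.3, 1.4, 17.6]
finger_gap: 0.235
```

```bash
python3 d.py 477.1 -191.5 75 1.463;python3 f.py f4; python3 -c "
import cv2
from bench import viewer
cv2.imwrite('pics/f5.png',viewer.get_image('top')[:,:,::-1])"
```

```text
t 18.43 ee [ 477.9 -191.9   46.4] F [-1.3  1.4 17.6] gap 0.235 yawx 1.464 tilt [-0.001  0.002 -1.   ]
shift cm [ 0.02 -0.08 -2.86] turn 0.001
[ 477.89171336 -191.86297536   46.41491949] [-0.49444814  0.68848479 17.49158216]
```

View pics/f4.png

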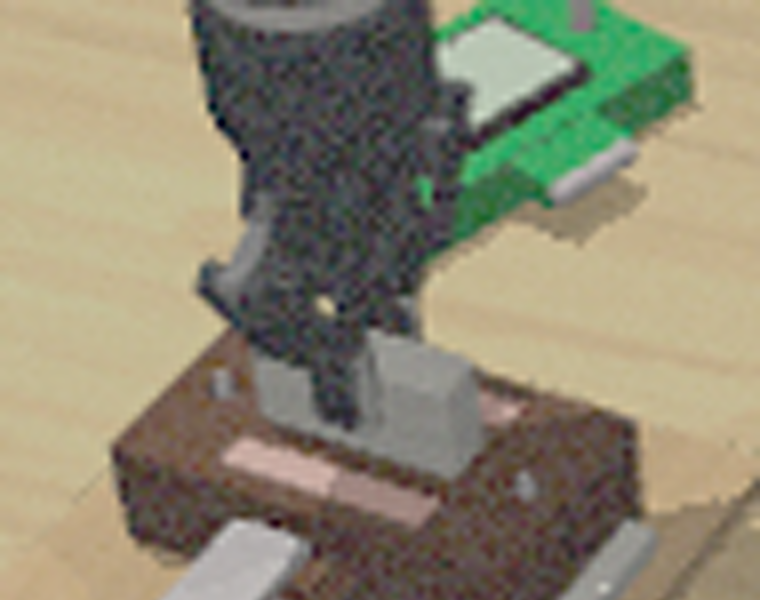

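View pics/f5.png

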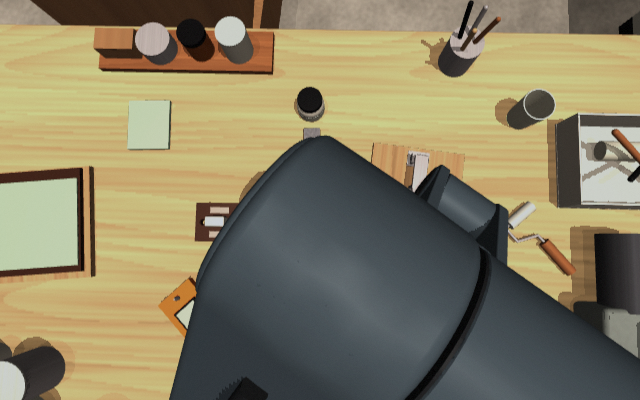

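Both dowels stand through the holes, at crop (222,382) and (525,485), and no gap shows. The clamp is down, and the jar, short half and what shows of the brush are in place. Handing in while still pressing.

```bash
python3 -c "
from bench import env,get_state
print(env.finish_job()); s=get_state(); print(s['time_s'],s['ee_pos'],s['force'])"
```

```text
the job is handed in; nothing more can be done
None
the job is handed in; nothing more can be done
```

I pressed the clamp down until it clipped onto the tab. Then I gripped the long upper half by its bar, fitted it onto both dowels, and pressed it flush. I handed the job in at about 18.5 s with the arm still pressing; no verdict was reported.

**Last checks:**
- **Clamp:** after release the arm stayed down, and a model of it at angle 0 matched both pictures. The mould had not moved in its nest.
- **Fit:** both dowels show through the holes, with no visible gap in the scene picture. The reported tool-tip height stopped firmly at 46.4 mm; I had predicted 46.5 mm for flush.
- **Push:** the force held steady at about 17.5 N, roughly 20 N between the halves once the upper half's weight is added.
- **Bystanders:** the jar and the short half look unmoved in the top picture. The arm hid most of the brush at the end, so I could only see that its tip had not shifted.

**What disagreed:**
- **Finger length:** the finger ends sat about 17–20 mm above the reported tool tip, both in the pictures and when they first touched the clamp. I used contact force and the pictures to set the pressing and gripping heights instead.
- **Sideways position:** on the dowels the upper half settled about 0.8 mm from the camera estimate in x, well within the 4 mm allowed.

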